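# Sort puller forcing screws by pitch on the toothed gauges

### The arm

A 6-joint arm with a two-finger parallel gripper is mounted at the origin on the work surface. World frame = base frame: x ahead of the robot, y to its left, z up, the work surface at z = 0. Lengths are in m, angles in rad, forces in N, time in s.
With the tool pointing down it reaches from about 0.275 to 0.75 m from the base axis. Payload 10.2 kg.
Tool frame: the origin (TCP) lies on the centre line of the jaws, within the pads' length; the fingertips stand 22 mm ahead of it and the grasp point (between the pads) lies 3 mm ahead of it; z points along the fingers, y is the line along which they close (so a half turn about z gives the same grasp; the last joint's range is limited). The gripper opens to 85 mm and grips with 20 to 120 N. Pads are 22 mm wide; open, the fingers measure 114 mm over their backs; the gripper's body (76 mm by 85 mm) begins 54 mm behind the grasp point. The pads swing forward as they close: fully open they stand 13 mm farther back than shut.
Start: joints at [-1.348, 0.313, 1.498, -0, 1.331, -0.223], TCP at [0.226, -0.474, 0.253] pointing down, gripper open.
Joint ranges: [-2.94, 2.94], [-0.97, 2.17], [0.19, 2.56], [-1.23, 4.37], [0.02, 3.11], [-2.88, 2.88]. Speed limits (rad/s): [2.39, 2.39, 3.01, 3.14, 3.14, 3.14].

### API

Orientations are given as a unit quaternion [x, y, z, w].
In Python, from bench import bot gives the robot as it stands.
- The arm moves only by the shell command python3 -m jog 'ROWS' [OPENING]. ROWS is JSON, a list of rows, each a list of 2 entries, a list of its own where there are three numbers: the shift along the tool's x, y, z in mm, then the turn about the tool's z in degrees. In form: [[[x, y, z], yaw], ...]. A call has 1 to 20 rows; each row is the pose to reach, as a shift and turn from the pose commanded when the call began, along the tool's axes at that moment; what a row does not reach only later rows make up. A row lasts 1/8 s, in which the tool goes at most 62.5 mm and 10.7 degrees, less where a joint would pass 70% of its speed; a pose out of reach is approached as far as the arm can. A call with a gripper value outside its range is refused whole. OPENING is the finger opening in mm, from 0 to 85.4, set as the call begins (- or left out, the last holds). The fingers move at their own pace and stop on an object; the grip force is fixed at half the most. Time passes only in rows, so rows that repeat a pose let the fingers close. It gives the time, the measured TCP pose, the force, the opening and the grip force at its end, in the units of the state.
- bot.state(): the state, without advancing time (a new reading comes with each control period).
- bot.read_camera(name): name is "side" or "top"; returns the picture (420x560x3 uint8, red, green, blue); there is no depth.
- bot.calibration(name): a dict with "mtx" (3x3 intrinsics, pixels), "origin" and "rotation" of the camera in the world. Camera axes: x right, y up, looking along -z (the intrinsics and any distortion apply to the point x, -y, -z); pixel columns grow to the right and rows downward; lengths in m; the calibration is good to about 2 mm. A picture is of the moment at which its call begins. calibration takes no time and is no camera call.
- bot.sign_off(): hands the job in; it is judged then, once.
The state is a dict: "time_s": time; "qpos": joint angles; "joint_vel": joint speeds; "tau": joint torques, N m; "ee_pos": TCP position; "eef_rot": TCP orientation; "ft_force": force on the tool from outside, world axes, zero at the start; "torque": the same for the moment, N m; "opening": finger opening in m; "gripper_force": force on a finger pad.
Only numpy, scipy, OpenCV 4.12 (cv2) and the standard library are available. Lean on these libraries where they do the work, as an engineer would, in place of code of your own. Each camera call takes 0.05 s, during which the arm holds its last target. There are 200 camera calls.

### The job

Two loose forcing screws need going back to the rack. Take them one at a time: feel which of the two toothed gauge plates its thread fits, let it nest fully home in those teeth for a moment without forcing it, then lay it in the free saddle right next to the racked screw of the same pitch before fetching the other. Leave the racked screws and the other things on the bench where they are.

Things in the scene. Friction and masses are not known exactly. Their poses are not given: they have to be found in the camera images.
- screw_1_mid (a point): Loose steel puller forcing screw lying level, axis 15 mm above the bench; same make and size as the racked ones. Its pitch is not known beforehand; of it and screw_2 one is fine, one coarse. Where crests and grooves lie along it is not known either: find it by touch or sight. Point: on the axis, at the middle of the thread (grip across the thread here); x runs along the axis, head to nose.
- screw_2_mid (a point): Loose steel puller forcing screw lying level, axis 15 mm above the bench; same make and size as the racked ones. Its pitch is not known beforehand; of it and screw_1 one is fine, one coarse. Where crests and grooves lie along it is not known either: find it by touch or sight. Point: on the axis, at the middle of the thread (grip across the thread here); x runs along the axis, head to nose.
- gauge_fine_teeth (a point): Fine pitch gauge: fixed upright steel plate 5 mm thick, top edge with 5 teeth 6 mm apart (3 mm high, 1.9 mm wide at the tip, 3.5 at the foot). Point: mid-row to within 5 mm (the plate is clamped a little off, unmeasured), at the tips, 55 mm above the bench; x along the row. A fine screw along x is fully home with its axis 12 mm above the point; out of step or of the other pitch it stands proud, 15 mm above.
- gauge_coarse_teeth (a point): Coarse pitch gauge: fixed upright steel plate 5 mm thick, top edge with 4 teeth 10 mm apart (5 mm high, 3.2 mm wide at the tip, 5.9 at the foot). Point: mid-row to within 5 mm (the plate is clamped a little off, unmeasured), at the tips, 55 mm above the bench; x along the row. A coarse screw along x is fully home with its axis 10 mm above the point; out of step or of the other pitch it stands proud, 15 mm above.
- gauge_fine: The fine gauge's grey foot: 96 mm along x, 50 mm along y, 14 mm high, with clamp cheeks (60 mm long, 29 mm over both) up to 26 mm high; fixed. Origin: centre of its underside, below the teeth.
- gauge_coarse: The coarse gauge's grey foot: 96 mm along x, 50 mm along y, 14 mm high, with clamp cheeks (60 mm long, 29 mm over both) up to 26 mm high; fixed. Origin: centre of its underside, below the teeth.
- racked_fine_mid (a point): Fine forcing screw (pitch 6 mm, grooves 3 mm deep, 4 mm wide at the mouth) already in an outer saddle; stays there. Every screw: 123 mm long, 0.4 to 0.7 kg, thread 30 mm diameter x 90 mm, hexagon head 30 mm across flats x 22 mm at the -x end, blunt nose 18 mm diameter x 11 mm at +x; balances about 12 mm headward of this point. Point: on the axis, mid-thread; x along it.
- racked_coarse_mid (a point): Coarse forcing screw (pitch 10 mm, grooves 5 mm deep, 6.6 mm wide at the mouth), otherwise like the fine one; already in the other outer saddle; stays there. Point: on the axis, at the middle of the thread; x along the axis, head to nose.
- rack: Red spindle rack, fixed: base plate 100 mm (x) x 315 mm (y), 6 mm thick, with four saddles side by side, 85 mm apart along y, numbered 0 to 3 towards +y. A saddle is two 90 degree V rests, each 12 mm wide, 46 mm clear between them along x (room for the fingers). Origin: centre of its underside.
- saddle_0 (a point): Saddle 0 of the rack: the point where a lying screw's axis rests, midway between its two V rests, 43 mm above the bench; x along the lying screw, z up. Outer saddle, taken by a racked screw.
- saddle_1 (a point): Saddle 1 of the rack: the point where a lying screw's axis rests, midway between its two V rests, 43 mm above the bench; x along the lying screw, z up. Inner saddle, free at the start.
- saddle_2 (a point): Saddle 2 of the rack: the point where a lying screw's axis rests, midway between its two V rests, 43 mm above the bench; x along the lying screw, z up. Inner saddle, free at the start.
- saddle_3 (a point): Saddle 3 of the rack: the point where a lying screw's axis rests, midway between its two V rests, 43 mm above the bench; x along the lying screw, z up. Outer saddle, taken by a racked screw.
- grease_tin: Tin, 72 mm diameter, 75 mm high, upright; origin at its underside. Leave alone.
- barrel: Finned motorcycle cylinder barrel, 88 x 88 mm, 95 mm high; origin at its underside. Leave alone.
- spanner: Open spanner 170 mm long lying on the bench, along its x. Leave alone.
There are look-alikes about, which are no part of the job. Leave any green or yellow look-alike of the part that bears screw_1_mid alone. What is shaped like the gauge_fine but pink is not meant.

How it is judged:
On the way, in this order (a step that is already met when the one before it is completed fails the run):
1. the first screw nests fully home in the teeth of the gauge of its own pitch (((z of screw_1_mid in the frame of gauge_coarse_teeth between 0.0065 and 0.0115 m and x of screw_1_mid in the frame of gauge_coarse_teeth between -0.025 and 0.025 m and y of screw_1_mid in the frame of gauge_coarse_teeth between -0.005 and 0.005 m and angle between the x axis of screw_1_mid and the x axis of gauge_coarse_teeth, either way round below 0.1 rad) or (z of screw_2_mid in the frame of gauge_fine_teeth between 0.0085 and 0.0135 m and x of screw_2_mid in the frame of gauge_fine_teeth between -0.025 and 0.025 m and y of screw_2_mid in the frame of gauge_fine_teeth between -0.005 and 0.005 m and angle between the x axis of screw_2_mid and the x axis of gauge_fine_teeth, either way round below 0.1 rad))), for 0.2 s.
2. the first screw lies in the free saddle next to the racked screw of its pitch, and the second nests fully home in the gauge of its own pitch ((((z of screw_1_mid in the frame of saddle_0 between -0.003 and 0.003 m and x of screw_1_mid in the frame of saddle_0 between -0.015 and 0.015 m and angle between the x axis of screw_1_mid and the x axis of saddle_0, either way round below 0.08 rad and horizontal distance between screw_1_mid and racked_coarse_mid between 0.075 and 0.097 m) and (z of screw_2_mid in the frame of gauge_fine_teeth between 0.0085 and 0.0135 m and x of screw_2_mid in the frame of gauge_fine_teeth between -0.025 and 0.025 m and y of screw_2_mid in the frame of gauge_fine_teeth between -0.005 and 0.005 m and angle between the x axis of screw_2_mid and the x axis of gauge_fine_teeth, either way round below 0.1 rad)) or ((z of screw_2_mid in the frame of saddle_0 between -0.003 and 0.003 m and x of screw_2_mid in the frame of saddle_0 between -0.015 and 0.015 m and angle between the x axis of screw_2_mid and the x axis of saddle_0, either way round below 0.08 rad and horizontal distance between screw_2_mid and racked_fine_mid between 0.075 and 0.097 m) and (z of screw_1_mid in the frame of gauge_coarse_teeth between 0.0065 and 0.0115 m and x of screw_1_mid in the frame of gauge_coarse_teeth between -0.025 and 0.025 m and y of screw_1_mid in the frame of gauge_coarse_teeth between -0.005 and 0.005 m and angle between the x axis of screw_1_mid and the x axis of gauge_coarse_teeth, either way round below 0.1 rad)))), for 0.2 s.
At the end, for the whole second after the job is handed in: Each screw has nested home in its own gauge (axis at most 13.5 mm fine or 11.5 mm coarse above the tips) and both lie at rest in the inner saddles, each beside the racked screw of its own pitch: axis within 3 mm of resting height and 0.08 rad of the saddle, middle within 15 mm along it (z of screw_1_mid in the frame of saddle_0 between -0.003 and 0.003 m and x of screw_1_mid in the frame of saddle_0 between -0.015 and 0.015 m and angle between the x axis of each of screw_1_mid, screw_2_mid and the x axis of saddle_0, either way round below 0.08 rad and horizontal distance between screw_1_mid and racked_coarse_mid between 0.075 and 0.097 m and z of screw_2_mid in the frame of saddle_0 between -0.003 and 0.003 m and x of screw_2_mid in the frame of saddle_0 between -0.015 and 0.015 m and horizontal distance between screw_2_mid and racked_fine_mid between 0.075 and 0.097 m and linear speed of each of screw_1, screw_2 below 0.02 m/s); the robot touches nothing.
It fails at once if the tin, the barrel or the spanner is moved by more than 20 mm (distance of any of grease_tin, barrel, spanner from where it was at the start of the episode above 0.02 m).
It fails at once if a racked screw is moved by more than 12 mm (distance of any of racked_fine_mid, racked_coarse_mid from where it was at the start of the episode above 0.012 m).
It fails at once if a gauge is forced: the contact forces on its teeth pass 150 N in all (contact force between any of gauge_fine, gauge_coarse and anything else above 150 N).
It also fails if it takes over 67 s, if anything falls off the work surface, if the arm or the gripper's body presses on something with over 40 N, if the wrist force passes 120 N, or if a joint passes its speed limit or range.

## Working session

There is one attempt and no reset: what is moved stays moved. The work goes in short steps, Python scripts to look and compute and a shell command to move; the robot and the scene stay as the last step left them, time stands still between calls to the robot, and variables do not carry over. Pictures are saved under pics/ and viewed, at most 10 in all, crops included, and the job is handed in when it is done.

```bash
ls; mkdir -p pics; python3 - <<'E'
from bench import bot
import cv2
for n in ("top","side"):
    im=bot.read_camera(n); cv2.imwrite(f"pics/{n}0.png",im[:,:,::-1])
    c=bot.calibration(n); print(n,c)
print(bot.state())
E
```

```text
pics
top {'mtx': array([[465.87780042,   0.        , 273.37052182],
       [  0.        , 465.87780042, 212.63083694],
       [  0.        ,   0.        ,   1.        ]]), 'origin': array([0.35569575, 0.02234291, 1.48442349]), 'rotation': array([-0.03654975,  0.03618512,  0.71269993, -0.69958099])}
side {'mtx': array([[536.81530725,   0.        , 277.23983917],
       [  0.        , 536.81530725, 209.04155514],
       [  0.        ,   0.        ,   1.        ]]), 'origin': array([-0.06952953,  0.90755671,  1.23912636]), 'rotation': array([-0.10270548,  0.34205853,  0.88804947, -0.2895094 ])}
{'time_s': 0.1, 'qpos': array([-1.34839285e+00,  3.13393786e-01,  1.49834748e+00,  6.95785645e-06,
        1.33103814e+00, -2.23399383e-01]), 'joint_vel': array([ 0.00038208, -0.00149389, -0.001158  ,  0.0014655 , -0.00227186,
       -0.00024526]), 'tau': array([ 1.83105731e-03, -4.12903905e+01, -2.60139388e+01, -2.45200135e-04,
        3.05225323e-03, -1.82895423e-05]), 'ee_pos': array([ 0.22631441, -0.473485  ,  0.25279756]), 'eef_rot': array([ 9.75260176e-01,  2.21059351e-01,  3.67440033e-06, -5.93378657e-04]), 'ft_force': array([-0.14535866, -0.31654128,  0.59083305]), 'torque': array([ 0.00126377, -0.02202388,  0.03447949]), 'gripper_force': 0.0, 'opening': 0.085450958973356}
```

View pics/top0.png

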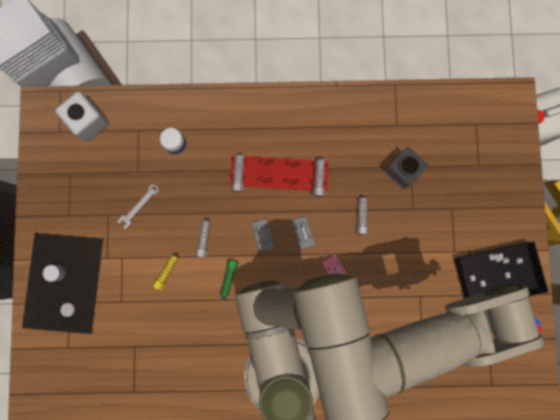

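View pics/side0.png

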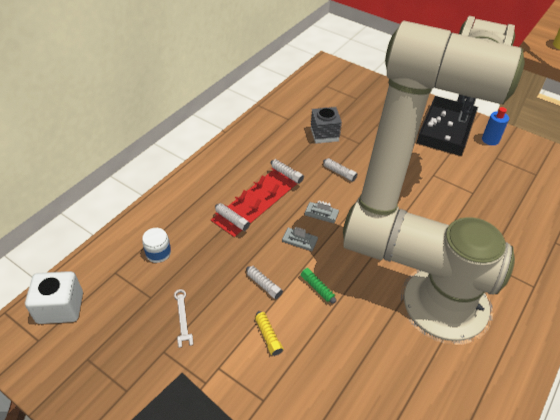

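The top view shows the loose screws at about (204,238) and (362,215), the gauges at (263,235) and (304,234), and the rack at (280,173) with racked screws at (238,172) and (319,176). In the side view the loose screws are at (264,282) and (340,170), and the gauges at (300,237) and (322,211).

```bash
cat > h.py <<'E'
import numpy as np, cv2
from scipy.spatial.transform import Rotation as R
from bench import bot
def cam(n):
    c=bot.calibration(n); return c["mtx"],np.array(c["origin"]),R.from_quat(c["rotation"]).as_matrix()
def ray(n,px,z):
    K,o,M=cam(n); d=np.linalg.inv(K)@[px[0],px[1],1]; d=M@(d*[1,-1,-1]); return o+d*(z-o[2])/d[2]
def proj(n,p):
    K,o,M=cam(n); q=(M.T@(np.asarray(p)-o))*[1,-1,-1]; q=K@q; return q[:2]/q[2]
E
python3 - <<'E'
import cv2,numpy as np
s=cv2.imread("pics/side0.png");t=cv2.imread("pics/top0.png")
def c(im,x,y,w=40,h=30,k=6): 
    return cv2.resize(im[y-h//2:y+h//2,x-w//2:x+w//2],(266,300),interpolation=cv2.INTER_CUBIC)
w,h=44,50
row1=[c(s,264,282,w,h),c(s,340,170,w,h),c(s,310,225,w,h)]
row2=[c(s,232,217,w,h),c(s,287,172,w,h),c(t,283,234,80,90)]
cv2.imwrite("pics/c1.png",np.vstack([np.hstack(row1),np.hstack(row2)]))
E
```

```text
(no output)
```

View pics/c1.png

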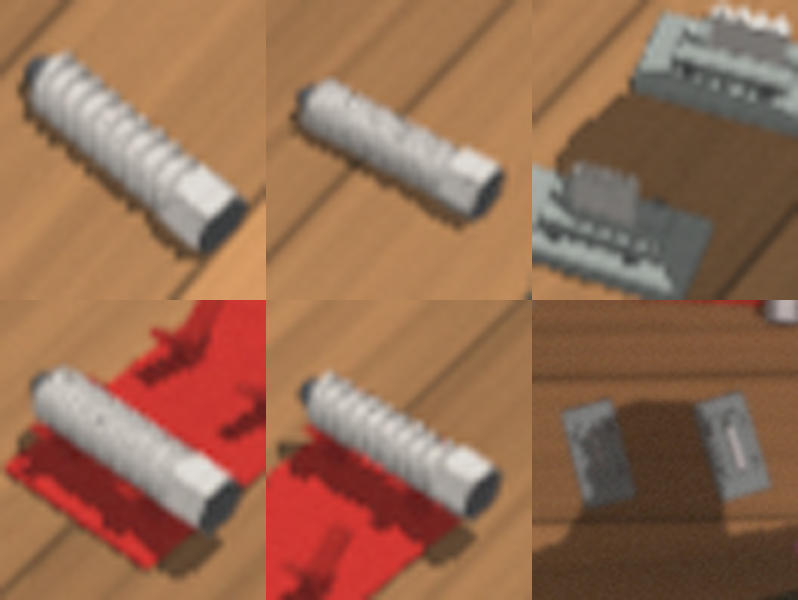

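```bash
python3 - <<'E'
from h import *
t=cv2.imread("pics/top0.png");s=cv2.imread("pics/side0.png")
def blobs(im,n,rois,z):
    hsv=cv2.cvtColor(im,cv2.COLOR_BGR2HSV)
    m=((hsv[...,1]<60)).astype(np.uint8)
    for nm,(x,y,w,h) in rois.items():
        mm=np.zeros_like(m); mm[y-h:y+h,x-w:x+w]=m[y-h:y+h,x-w:x+w]
        k,l,st,ce=cv2.connectedComponentsWithStats(mm)
        i=1+np.argmax(st[1:,4]); pts=np.argwhere(l==i)[:,::-1].astype(np.float32)
        r=cv2.minAreaRect(pts); b=cv2.boxPoints(r)
        zz=z[nm]; W=np.array([ray(n,p,zz)[:2] for p in b])
        e1,e2=W[1]-W[0],W[2]-W[1]
        e=e1 if np.hypot(*e1)>np.hypot(*e2) else e2
        print(n,nm,st[i,4],np.round(ce[i],1),"ctr",np.round(W.mean(0),4),"dims",np.round([np.hypot(*e1),np.hypot(*e2)],4),"ang",round(np.degrees(np.arctan2(e[1],e[0]))%180,1))
z=dict(L=.015,R=.015,rl=.043,rr=.043,gl=.014,gr=.014)
blobs(t,"top",dict(L=(204,238,16,28),R=(362,215,16,28),rl=(238,172,12,25),rr=(319,176,12,25),gl=(263,235,17,24),gr=(304,234,17,24)),z)
blobs(s,"side",dict(L=(264,282,26,26),R=(340,170,26,20)),dict(L=.015,R=.015))
hsv=cv2.cvtColor(t,cv2.COLOR_BGR2HSV); m=((hsv[...,1]>170)&((hsv[...,0]<6)|(hsv[...,0]>174))).astype(np.uint8)
m[:140]=0;m[210:]=0
r=cv2.minAreaRect(np.argwhere(m)[:,::-1].astype(np.float32)); print(r)
W=np.array([ray("top",p,.006)[:2] for p in cv2.boxPoints(r)]);print(np.round(W,4),W.mean(0))
cv2.imwrite("pics/c2.png",cv2.resize(s[195:255,275:345],(700,600),interpolation=cv2.INTER_CUBIC))
E
```

```text
top L 299 [202.9 239. ] ctr [0.4329 0.2468] dims [0.119  0.0319] ang 174.4
top R 324 [361.8 215.6] ctr [ 0.4949 -0.2574] dims [0.0286 0.121 ] ang 177.8
top rl 297 [237.9 173. ] ctr [0.6353 0.1318] dims [0.1211 0.0318] ang 177.6
top rr 284 [319.  177.9] ctr [ 0.616  -0.1219] dims [0.0283 0.1176] ang 178.3
top gl 460 [262.5 234.7] ctr [0.4381 0.0575] dims [0.0491 0.0943] ang 13.0
top gr 461 [302.6 232.5] ctr [ 0.4432 -0.0693] dims [0.0492 0.0949] ang 15.6
side L 450 [263.8 281.9] ctr [0.4335 0.2458] dims [0.0372 0.128 ] ang 171.8
side R 320 [339.9 169.2] ctr [ 0.496  -0.2578] dims [0.0464 0.1238] ang 178.9
((319.0482177734375, 175.5030975341797), (178.3067169189453, 30.54939079284668), 3.6913859844207764)
[[ 0.6002  0.1622]
 [ 0.6997  0.1549]
 [ 0.6513 -0.4181]
 [ 0.5523 -0.407 ]] [ 0.62587176 -0.12698672]
```

View pics/c2.png

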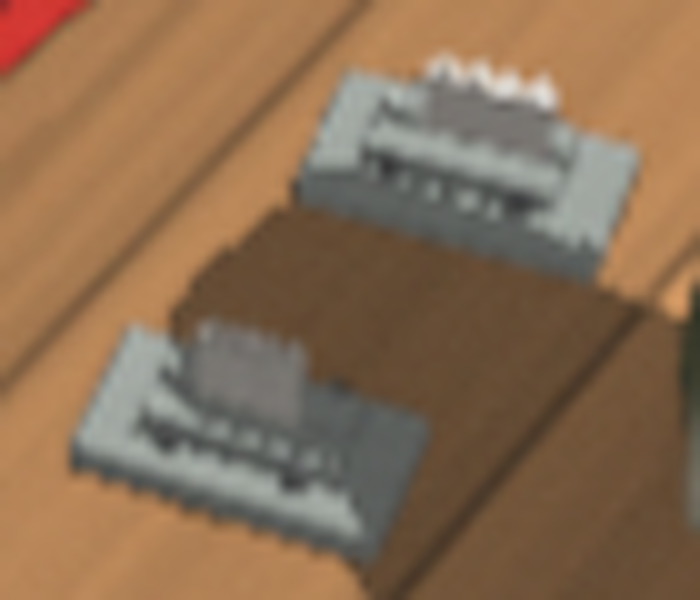

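Crop c2 shows the right gauge, at side ~(325,203), with 4 big teeth, so it is the coarse one. The left gauge, at ~(300,229), has a shorter, finer row and is the fine one. The left loose screw shows the coarse thread and the right loose screw the fine thread. On the rack the right screw is coarse and the left one fine.

```bash
cat >> h.py <<'E'
def go(x,y,z,ang):
    st=bot.state(); M=R.from_quat(st["eef_rot"]).as_matrix()
    d=M.T@(np.array([x,y,z])-st["ee_pos"])*1000
    a=np.degrees(np.arctan2(M[1,0],M[0,0])); turn=(a-ang+90)%180-90
    print("shift",np.round(d,1),"turn",round(turn,2),"cur ang",round(a,2),"tilt z",np.round(M[:,2],4),"t",st["time_s"])
E
python3 - <<'E'
from h import *
t=cv2.imread("pics/top0.png")
hsv=cv2.cvtColor(t,cv2.COLOR_BGR2HSV); m=((hsv[...,1]>170)&((hsv[...,0]<6)|(hsv[...,0]>174))).astype(np.uint8)
m[:140]=0;m[210:]=0;m[:,345:]=0
r=cv2.minAreaRect(np.argwhere(m)[:,::-1].astype(np.float32))
W=np.array([ray("top",p,.006)[:2] for p in cv2.boxPoints(r)]);e=[W[1]-W[0],W[2]-W[1]];print(np.round(W,4),W.mean(0),[(np.hypot(*v),np.degrees(np.arctan2(v[1],v[0]))) for v in e])
for a,b in (((319,201),(329.5,204.2)),((295.5,227.5),(305,230))):
    A,B=ray("side",a,.055),ray("side",b,.055);v=A-B;print((A+B)/2,np.hypot(*v[:2]),np.degrees(np.arctan2(v[1],v[0])))
go(.438,.246,.150,-6)
E
```

```text
[[ 0.6012  0.1623]
 [ 0.7006  0.1546]
 [ 0.6723 -0.1598]
 [ 0.5733 -0.15  ]] [0.63688751 0.0017775 ] [(np.float64(0.09968989236143684), np.float64(-4.44829651327954)), (np.float64(0.315653575806907), np.float64(-95.14076713211301))]
[ 0.43724008 -0.06872402  0.055     ] 0.033260899736609284 13.54617827915222
[0.43790459 0.05857838 0.055     ] 0.02847126225542056 17.40246888369464
shift [ 501.2 -557.8  103.6] turn 31.54 cur ang 25.54 tilt z [-3.0e-04  1.2e-03 -1.0e+00] t 0.1
```

```bash
python3 -m jog '[[[501,-558,104],31.5],[[501,-558,104],31.5],[[501,-558,104],31.5],[[501,-558,104],31.5],[[501,-558,104],31.5],[[501,-558,104],31.5],[[501,-558,104],31.5],[[501,-558,104],31.5],[[501,-558,104],31.5],[[501,-558,104],31.5],[[501,-558,104],31.5],[[501,-558,104],31.5],[[501,-558,104],31.5],[[501,-558,104],31.5],[[501,-558,104],31.5],[[501,-558,104],31.5],[[501,-558,104],31.5]]' 55
python3 - <<'E'
from h import *
s=bot.read_camera("side")[:,:,::-1];t=bot.read_camera("top")[:,:,::-1]
cv2.imwrite("pics/side1.png",s);cv2.imwrite("pics/top1.png",t)
a=cv2.resize(s[190:250,278:348],(466,400),interpolation=cv2.INTER_CUBIC)
b=cv2.resize(t[205:260,235:290+45],(334,400),interpolation=cv2.INTER_CUBIC) if 0 else cv2.resize(t[205:265,240:330],(330,220),interpolation=cv2.INTER_CUBIC)
b=cv2.copyMakeBorder(b,0,180,0,0,cv2.BORDER_CONSTANT)
cv2.imwrite("pics/c3.png",np.hstack([a,b]))
go(.438,.246,.030,-6)
E
```

```text
time_s: 2.22
ee_pos: [0.4379, 0.2452, 0.1496]
eef_rot: [0.999, -0.052, 0.0, -0.0]
ft_force: [0.2, -0.4, -0.6]
opening: 0.055
gripper_force: 0.0
shift [ 1.000e-01 -5.000e-01  1.195e+02] turn 0.01 cur ang -5.99 tilt z [ 2.e-04  0.e+00 -1.e+00] t 2.325
```

View pics/side1.png

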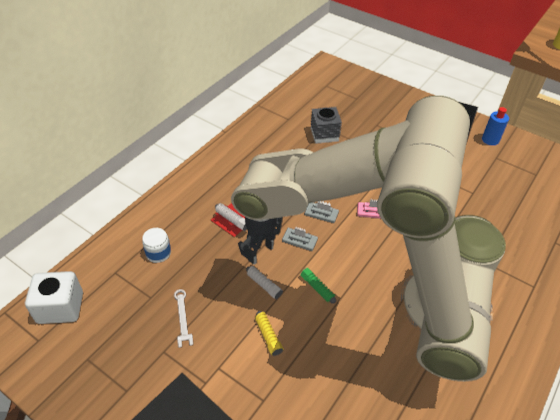

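View pics/c3.png

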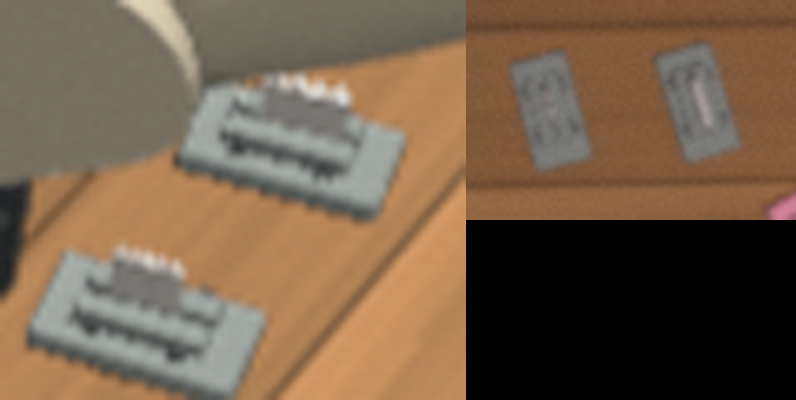

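The side view shows the gripper standing over the coarse screw at (264,283). Crop c3 shows the gauges unshaded, coarse teeth on the right and fine on the left. I'll descend and grip, and measure the gauges again in the fresh pictures.

```bash
python3 -m jog '[[[0,-0.5,50],0],[[0,-0.5,100],0],[[0,-0.5,124],0],[[0,-0.5,124],0],[[0,-0.5,124],0]]' 55
python3 -m jog '[[[0,0,0],0],[[0,0,0],0],[[0,0,0],0],[[0,0,0],0],[[0,0,0],0],[[0,0,0],0]]' 20
python3 - <<'E'
from h import *
s=cv2.imread("pics/side1.png");t=cv2.imread("pics/top1.png")
hsv=cv2.cvtColor(t,cv2.COLOR_BGR2HSV)
for nm,(x0,y0,x1,y1) in dict(gl=(248,210,275,258),gr=(285,210,326,258)).items():
    mm=np.zeros(t.shape[:2],np.uint8); mm[y0:y1,x0:x1]=hsv[y0:y1,x0:x1,1]<75
    k,l,st,ce=cv2.connectedComponentsWithStats(mm);i=1+np.argmax(st[1:,4])
    W=np.array([ray("top",p,.014)[:2] for p in cv2.boxPoints(cv2.minAreaRect(np.argwhere(l==i)[:,::-1].astype(np.float32)))]);e=[W[1]-W[0],W[2]-W[1]]
    print(nm,W.mean(0),[(round(np.hypot(*v),4),round(np.degrees(np.arctan2(v[1],v[0]))%180,1)) for v in e])
g=s.min(2)
# bright tips in side
for nm,(x0,y0,x1,y1) in dict(fine=(292,222,310,236),coarse=(316,198,334,208)).items():
    mm=np.zeros(g.shape,np.uint8); mm[y0:y1,x0:x1]=g[y0:y1,x0:x1]>170
    ys,xs=np.nonzero(mm);p=np.polyfit(xs,ys,1)
    a,b=[ray("side",(x,np.polyval(p,x)),.053) for x in (xs.min()-.5,xs.max()+.5)];v=a-b
    print(nm,len(xs),xs.min(),xs.max(),p,(a+b)/2,np.hypot(*v[:2]),np.degrees(np.arctan2(v[1],v[0])))
for nm,(x0,y0,x1,y1) in dict(fine=(255,220,272,250),coarse=(296,220,314,248)).items():
    mm=np.zeros(g.shape,np.uint8); sub=t.min(2)[y0:y1,x0:x1]; mm[y0:y1,x0:x1]=sub>sub.max()-45
    k,l,st,ce=cv2.connectedComponentsWithStats(mm);i=1+np.argmax(st[1:,4])
    rr=cv2.minAreaRect(np.argwhere(l==i)[:,::-1].astype(np.float32));W=np.array([ray("top",p,.055)[:2] for p in cv2.boxPoints(rr)]);e=[W[1]-W[0],W[2]-W[1]]
    print("top",nm,W.mean(0),[(round(np.hypot(*v),4),round(np.degrees(np.arctan2(v[1],v[0]))%180,1)) for v in e])
E
```

```text
time_s: 2.95
ee_pos: [0.4385, 0.2465, 0.0264]
eef_rot: [0.999, -0.052, 0.001, -0.0]
ft_force: [-0.2, -0.1, 0.9]
opening: 0.0552
gripper_force: 0.0
time_s: 3.7
ee_pos: [0.4386, 0.2465, 0.0267]
eef_rot: [0.999, -0.052, 0.001, -0.0]
ft_force: [-1.8, -1.6, 9.2]
opening: 0.0272
gripper_force: 58.4
gl [0.43788896 0.05748984] [(np.float64(0.0508), np.float64(104.3)), (np.float64(0.0962), np.float64(14.2))]
gr [ 0.44333397 -0.06934921] [(np.float64(0.0509), np.float64(106.1)), (np.float64(0.0966), np.float64(15.6))]
fine 4 300 304 [  0.37209302 116.90697674] [0.43359469 0.05578051 0.053     ] 0.0156903557926841 10.271313210219198
coarse 13 320 329 [  0.22453372 130.07675753] [ 0.43673632 -0.06965731  0.053     ] 0.030805430429899597 19.329130039018736
top fine [0.43523732 0.05564858] [(np.float64(0.0478), np.float64(103.0)), (np.float64(0.0917), np.float64(13.0))]
top coarse [ 0.4400171  -0.06774853] [(np.float64(0.0426), np.float64(105.7)), (np.float64(0.0864), np.float64(15.2))]
```

```bash
python3 -m jog '[[[0,0,0],0],[[0,0,0],0],[[0,0,2],0],[[0,0,4],0],[[0,0,4.5],0],[[0,0,4.5],0]]' 50
python3 -m jog '[[[0,0,0],0],[[0,0,0],0],[[0,0,0],0],[[0,0,0],0],[[0,0,0],0],[[0,0,0],0]]' 20
```

```text
time_s: 4.45
ee_pos: [0.4378, 0.2463, 0.0207]
eef_rot: [0.999, -0.052, -0.0, 0.0]
ft_force: [0.2, -0.0, -0.5]
opening: 0.05
gripper_force: 0.0
time_s: 5.2
ee_pos: [0.4385, 0.2465, 0.0219]
eef_rot: [0.999, -0.052, 0.001, -0.0]
ft_force: [-0.7, -0.9, 10.1]
opening: 0.0271
gripper_force: 60.5
```

```bash
python3 -m jog '[[[0,0,-40],0],[[0,0,-80],0],[[0,0,-110],0],[[35,314.5,-110],-21.5],[[35,314.5,-110],-21.5],[[35,314.5,-110],-21.5],[[35,314.5,-110],-21.5],[[35,314.5,-110],-21.5],[[35,314.5,-110],-21.5],[[35,314.5,-80],-21.5],[[35,314.5,-80],-21.5],[[35,314.5,-80],-21.5]]'
python3 - <<'E'
from h import *
s=bot.read_camera("side")[:,:,::-1];cv2.imwrite("pics/side2.png",s)
cv2.imwrite("pics/c4.png",cv2.resize(s[160:240,270:380],(770,560),interpolation=cv2.INTER_CUBIC))
go(.440,-.0702,.084,15.5); print(bot.state()["ft_force"])
E
```

```text
time_s: 6.7
ee_pos: [0.4401, -0.0699, 0.1013]
eef_rot: [0.991, 0.135, 0.0, 0.0]
ft_force: [0.8, 0.2, -5.8]
opening: 0.027
gripper_force: 61.3
shift [-0.4  0.1 17.5] turn 0.08 cur ang 15.58 tilt z [ 8.e-04 -4.e-04 -1.e+00] t 6.75
[ 0.40821273 -0.27872131 -6.66456496]
```

View pics/c4.png

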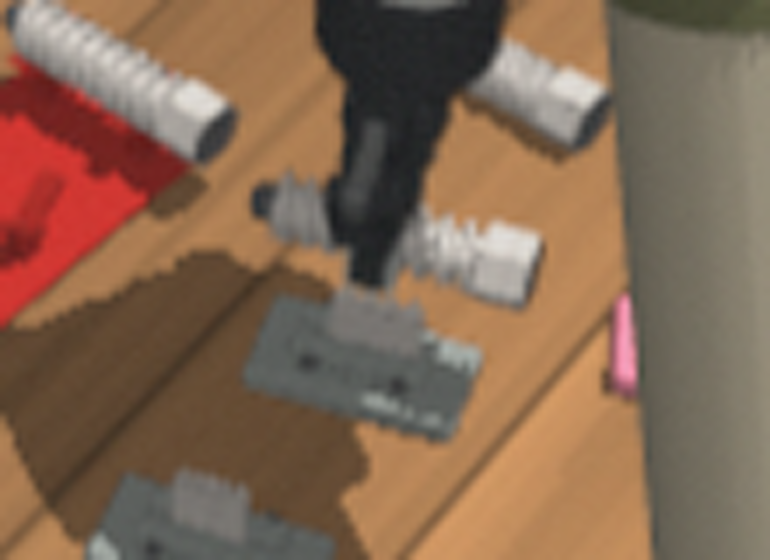

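Crop c4 shows the coarse screw held level across mid-thread, centred over the coarse gauge plate at ~(375,320) in the crop. Next I'll feel downwards.

```bash
python3 -m jog '[[[0,0,10],0],[[0,0,18],0],[[0,0,22],0],[[0,0,26],0],[[0,0,26],0]]'
```

```text
time_s: 7.38
ee_pos: [0.4399, -0.0701, 0.0746]
eef_rot: [0.991, 0.135, -0.0, -0.0]
ft_force: [-0.3, -0.8, -5.4]
opening: 0.0272
gripper_force: 61.2
```

```bash
python3 -m jog '[[[0,0,1.5],0],[[0,0,1.5],0]]'; python3 -m jog '[[[0,0,1.5],0],[[0,0,1.5],0]]'
```

```text
time_s: 7.62
ee_pos: [0.44, -0.0702, 0.0733]
eef_rot: [0.991, 0.135, -0.0, -0.0]
ft_force: [-0.5, 1.2, -6.1]
opening: 0.0268
gripper_force: 61.2
time_s: 7.88
ee_pos: [0.44, -0.0702, 0.0719]
eef_rot: [0.991, 0.135, -0.0, 0.0]
ft_force: [-1.9, -0.6, -3.7]
opening: 0.0272
gripper_force: 61.6
```

```bash
python3 -m jog '[[[0,0,1],0],[[0,0,1],0]]'; python3 -m jog '[[[0,0,1],0],[[0,0,1],0]]'
```

```text
time_s: 8.12
ee_pos: [0.4401, -0.0703, 0.0716]
eef_rot: [0.991, 0.135, 0.0, 0.0]
ft_force: [-4.5, 1.6, 9.2]
opening: 0.0269
gripper_force: 62.7
time_s: 8.38
ee_pos: [0.4403, -0.0703, 0.0714]
eef_rot: [0.991, 0.135, 0.0, 0.0]
ft_force: [-9.8, 0.9, 21.0]
opening: 0.027
gripper_force: 63.8
```

```bash
python3 -m jog '[[[0,0,-1.5],0],[[2,0,-1.5],0],[[2,0,-1.5],0]]'; python3 -m jog '[[[-4,0,0],0],[[-4,0,0],0]]';  python3 -m jog '[[[2,0,0],0],[[2,0,0],0],[[2,0,0],0]]'
```

```text
time_s: 8.75
ee_pos: [0.4406, -0.07, 0.0716]
eef_rot: [0.991, 0.136, -0.002, 0.0]
ft_force: [-14.6, -6.1, 13.3]
opening: 0.0273
gripper_force: 63.0
time_s: 9.0
ee_pos: [0.4391, -0.0709, 0.0718]
eef_rot: [0.991, 0.135, 0.002, 0.0]
ft_force: [3.1, 2.1, 2.2]
opening: 0.0275
gripper_force: 62.0
time_s: 9.38
ee_pos: [0.4398, -0.0705, 0.0716]
eef_rot: [0.991, 0.136, -0.001, 0.0]
ft_force: [-5.5, -2.1, 8.5]
opening: 0.027
gripper_force: 62.6
```

```bash
python3 -m jog '[[[0,0,-30],0],[[0,0,-60],0],[[194.5,23,-60],20.4],[[194.5,23,-60],20.4],[[194.5,23,-60],20.4],[[194.5,23,-60],20.4],[[194.5,23,-60],20.4],[[194.5,23,-30],20.4],[[194.5,23,-30],20.4],[[194.5,23,-30],20.4]]'
python3 - <<'E'
from h import *
s=bot.read_camera("side")[:,:,::-1];t=bot.read_camera("top")[:,:,::-1]
cv2.imwrite("pics/side3.png",s);cv2.imwrite("pics/top3.png",t)
a=cv2.resize(s[150:240,205:305],(445,400),interpolation=cv2.INTER_CUBIC)
b=cv2.resize(t[140:210,220:340],(350,204),interpolation=cv2.INTER_CUBIC)
b=cv2.copyMakeBorder(b,0,196,0,0,cv2.BORDER_CONSTANT)
cv2.imwrite("pics/c5.png",np.hstack([a,b]))
go(.6334,-.0404,.0500,-4.8)
E
```

```text
time_s: 10.62
ee_pos: [0.6334, -0.0405, 0.1025]
eef_rot: [0.999, -0.043, 0.0, 0.0]
ft_force: [0.0, 0.9, -6.4]
opening: 0.0268
gripper_force: 61.8
shift [-0.5 -0.  52.7] turn -0.07 cur ang -4.87 tilt z [ 1.8e-03 -5.0e-04 -1.0e+00] t 10.725
```

View pics/c5.png

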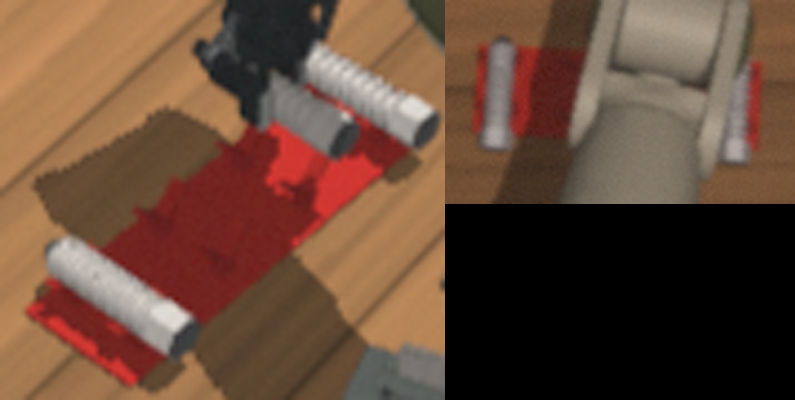

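Crop c5 shows the screw level over inner saddle 1, next to the coarse racked screw, with no clash. I'll lower it.

```bash
python3 -m jog '[[[0,0,25],0],[[0,0,42],0],[[0,0,48],0],[[0,0,51],0],[[0,0,51],0]]'; python3 -m jog '[[[0,0,2],0],[[0,0,2],0],[[0,0,2],0]]'
```

```text
time_s: 11.35
ee_pos: [0.6339, -0.0404, 0.0509]
eef_rot: [0.999, -0.042, 0.001, 0.0]
ft_force: [1.1, -1.0, -5.9]
opening: 0.027
gripper_force: 61.8
time_s: 11.72
ee_pos: [0.6343, -0.0408, 0.0498]
eef_rot: [0.999, -0.042, 0.001, 0.001]
ft_force: [-2.6, -3.4, 6.3]
opening: 0.0267
gripper_force: 63.0
```

```bash
python3 -m jog '[[[0,0,0],0],[[0,0,0],0],[[0,0,0],0],[[0,0,0],0]]' 52
python3 -m jog '[[[0,0,-30],0],[[0,0,-70],0],[[0,0,-101],0],[[-114,228,-101],-3],[[-114,228,-101],-3],[[-114,228,-101],-3],[[-114,228,-101],-3],[[-114,228,-101],-3],[[-114,228,-101],-3],[[-114,228,-50],-3],[[-114,228,-50],-3],[[-114,228,-50],-3]]'
python3 - <<'E'
from h import *
s=bot.read_camera("side")[:,:,::-1];t=bot.read_camera("top")[:,:,::-1]
cv2.imwrite("pics/side4.png",s);cv2.imwrite("pics/top4.png",t)
hsv=cv2.cvtColor(t,cv2.COLOR_BGR2HSV);y0,y1,x0,x1=145,205,284,306
mm=np.zeros(t.shape[:2],np.uint8);mm[y0:y1,x0:x1]=hsv[y0:y1,x0:x1,1]<60
k,l,st,ce=cv2.connectedComponentsWithStats(mm);i=1+np.argmax(st[1:,4])
W=np.array([ray("top",p,.043)[:2] for p in cv2.boxPoints(cv2.minAreaRect(np.argwhere(l==i)[:,::-1].astype(np.float32)))]);e=[W[1]-W[0],W[2]-W[1]]
print(W.mean(0),[(round(np.hypot(*v),4),round(np.degrees(np.arctan2(v[1],v[0]))%180,1)) for v in e])
a=cv2.resize(s[140:230,210:370],(796,448),interpolation=cv2.INTER_CUBIC)
cv2.imwrite("pics/c6.png",a)
go(.501,-.2578,.0205,-1.8)
E
```

```text
time_s: 12.22
ee_pos: [0.6336, -0.0401, 0.0482]
eef_rot: [0.999, -0.042, -0.0, -0.0]
ft_force: [-0.6, -1.1, -0.7]
opening: 0.0518
gripper_force: 0.0
time_s: 13.72
ee_pos: [0.5017, -0.2573, 0.0997]
eef_rot: [1.0, -0.016, 0.001, 0.0]
ft_force: [-0.8, -0.4, 0.9]
opening: 0.0519
gripper_force: 0.0
[ 0.63020755 -0.03895333] [(np.float64(0.1183), np.float64(177.1)), (np.float64(0.0288), np.float64(87.2))]
shift [-0.8 -0.1 79.6] turn -0.01 cur ang -1.81 tilt z [ 0.0022 -0.0018 -1.    ] t 13.825
```

View pics/c6.png

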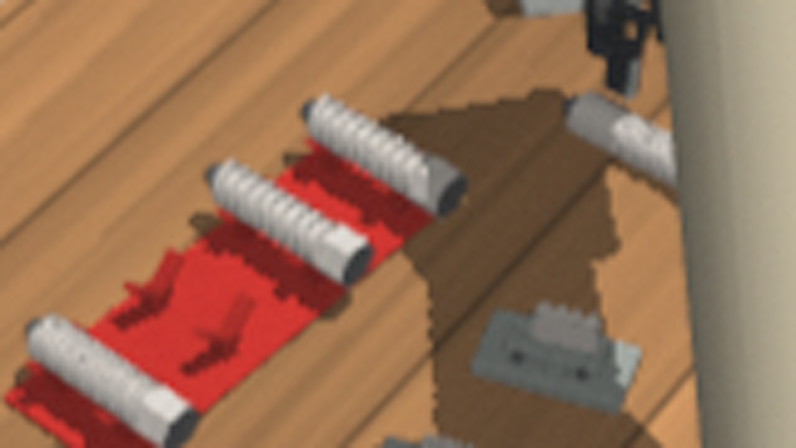

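Crop c6 shows the coarse screw lying in saddle 1, parallel to its coarse neighbour. I measure its middle at ≈ (0.636, -0.039), within tolerance. Now the fine screw.

```bash
python3 -m jog '[[[-1,0,40],0],[[-1,0,70],0],[[-1,0,79.5],0],[[-1,0,79.5],0],[[-1,0,79.5],0]]'
python3 -m jog '[[[0,0,0],0],[[0,0,0],0],[[0,0,0],0],[[0,0,0],0],[[0,0,0],0],[[0,0,0],0]]' 20
```

```text
time_s: 14.45
ee_pos: [0.5003, -0.2581, 0.0201]
eef_rot: [1.0, -0.016, 0.001, 0.001]
ft_force: [0.2, 0.2, 0.2]
opening: 0.0519
gripper_force: 0.0
time_s: 15.2
ee_pos: [0.5013, -0.2585, 0.0219]
eef_rot: [1.0, -0.016, 0.002, 0.001]
ft_force: [-1.8, 4.1, 20.6]
opening: 0.0274
gripper_force: 61.4
```

```bash
python3 -m jog '[[[0,0,-40],0],[[0,0,-80],0],[[0,0,-110],0],[[-73.5,-313.5,-110],-16.3],[[-73.5,-313.5,-110],-16.3],[[-73.5,-313.5,-110],-16.3],[[-73.5,-313.5,-110],-16.3],[[-73.5,-313.5,-110],-16.3],[[-73.5,-313.5,-110],-16.3],[[-73.5,-313.5,-80],-16.3],[[-73.5,-313.5,-80],-16.3],[[-73.5,-313.5,-80],-16.3]]'
python3 - <<'E'
from h import *
go(.437,.0577,.081,14.4)
E
```

```text
time_s: 16.7
ee_pos: [0.4369, 0.0575, 0.0996]
eef_rot: [0.992, 0.125, 0.0, 0.0]
ft_force: [0.1, -0.7, -3.0]
opening: 0.027
gripper_force: 60.5
shift [ 0.1 -0.1 18.6] turn -0.0 cur ang 14.4 tilt z [ 9.e-04 -1.e-04 -1.e+00] t 16.7
```

Proud contact should come at TCP ≈ 0.077, and fully home at ≈ 0.074.

```bash
python3 -m jog '[[[0,0,10],0],[[0,0,18],0],[[0,0,21],0],[[0,0,21],0]]'; python3 -m jog '[[[0,0,1.5],0],[[0,0,1.5],0]]';  python3 -m jog '[[[0,0,1.5],0],[[0,0,1.5],0]]'
```

```text
time_s: 17.2
ee_pos: [0.4363, 0.058, 0.0776]
eef_rot: [0.992, 0.126, -0.0, -0.0]
ft_force: [-0.3, -0.2, -4.1]
opening: 0.0273
gripper_force: 60.5
time_s: 17.45
ee_pos: [0.4366, 0.058, 0.0767]
eef_rot: [0.992, 0.126, 0.0, 0.0]
ft_force: [-0.8, 0.1, 1.0]
opening: 0.0273
gripper_force: 61.0
time_s: 17.7
ee_pos: [0.4368, 0.058, 0.0762]
eef_rot: [0.992, 0.126, 0.001, 0.0]
ft_force: [-5.3, 0.5, 18.1]
opening: 0.0271
gripper_force: 62.5
```

It stands proud at 0.0765. I'll ease off and slide along x until it drops.

```bash
for i in 1; do python3 -m jog '[[[0,0,-0.8],0],[[1,0,-0.8],0],[[1,0,-0.8],0]]'; done; python3 -m jog '[[[1,0,0],0],[[1,0,0],0]]'; python3 -m jog '[[[1,0,0],0],[[1,0,0],0]]'
```

```text
time_s: 18.08
ee_pos: [0.437, 0.0582, 0.0763]
eef_rot: [0.992, 0.126, -0.0, 0.0]
ft_force: [-7.3, -2.8, 11.6]
opening: 0.0273
gripper_force: 62.0
time_s: 18.32
ee_pos: [0.4381, 0.0584, 0.0762]
eef_rot: [0.992, 0.126, -0.0, 0.0]
ft_force: [0.2, -0.8, -2.5]
opening: 0.0271
gripper_force: 60.2
time_s: 18.58
ee_pos: [0.4393, 0.0588, 0.0754]
eef_rot: [0.992, 0.126, -0.0, -0.0]
ft_force: [0.0, 0.3, -4.2]
opening: 0.0275
gripper_force: 60.5
```

```bash
python3 -m jog '[[[1,0,0],0],[[1,0,0],0]]'
```

```text
time_s: 18.82
ee_pos: [0.4402, 0.0591, 0.0755]
eef_rot: [0.992, 0.126, -0.0, -0.0]
ft_force: [-1.1, -0.8, -4.8]
opening: 0.0271
gripper_force: 60.5
```

The contact force vanished, so it is in step. Lower gently.

```bash
python3 -m jog '[[[-0.5,0,1],0],[[-0.5,0,1],0]]'; python3 -m jog '[[[0,0,1],0],[[0,0,1],0]]'; python3 -m jog '[[[0,0,0.8],0],[[0,0,0.8],0]]'
```

```text
time_s: 19.08
ee_pos: [0.4397, 0.0589, 0.0745]
eef_rot: [0.992, 0.126, -0.0, -0.0]
ft_force: [0.0, 0.8, -4.4]
opening: 0.0274
gripper_force: 60.4
time_s: 19.32
ee_pos: [0.4398, 0.0589, 0.0738]
eef_rot: [0.992, 0.126, 0.0, 0.0]
ft_force: [-1.1, -0.8, 1.1]
opening: 0.0274
gripper_force: 60.9
time_s: 19.58
ee_pos: [0.4399, 0.0589, 0.0736]
eef_rot: [0.992, 0.126, 0.0, 0.0]
ft_force: [-4.6, -0.1, 10.7]
opening: 0.0271
gripper_force: 61.8
```

Fully home, 2.8 mm below the proud height. After holding a moment, on to saddle 2.

```bash
python3 -m jog '[[[0,0,0],0],[[0,0,0],0],[[0,0,-30],0],[[0,0,-60],0],[[191,64,-60],19.2],[[191,64,-60],19.2],[[191,64,-60],19.2],[[191,64,-60],19.2],[[191,64,-60],19.2],[[191,64,-30],19.2],[[191,64,-30],19.2],[[191,64,-30],19.2]]'
python3 - <<'E'
from h import *
go(.6406,.0442,.0500,-4.8)
E
```

```text
time_s: 21.08
ee_pos: [0.6407, 0.0446, 0.104]
eef_rot: [0.999, -0.041, 0.001, 0.0]
ft_force: [0.3, 0.2, -3.8]
opening: 0.0272
gripper_force: 60.9
shift [-0.1  0.4 54. ] turn 0.05 cur ang -4.75 tilt z [ 1.1e-03 -1.0e-04 -1.0e+00] t 21.075
```

```bash
python3 -m jog '[[[0,0,25],0],[[0,0,44],0],[[0,0,50],0],[[0,0,53],0],[[0,0,53],0]]'; python3 -m jog '[[[0,0,1.5],0],[[0,0,1.5],0],[[0,0,1.5],0]]'
```

```text
time_s: 21.7
ee_pos: [0.6411, 0.0443, 0.0506]
eef_rot: [0.999, -0.042, 0.001, 0.0]
ft_force: [-1.1, -1.5, -2.8]
opening: 0.027
gripper_force: 61.0
time_s: 22.08
ee_pos: [0.6412, 0.0441, 0.05]
eef_rot: [0.999, -0.041, 0.001, 0.0]
ft_force: [-3.1, -2.7, 6.3]
opening: 0.0271
gripper_force: 61.9
```

```bash
python3 -m jog '[[[0,0,0],0],[[0,0,0],0],[[0,0,0],0],[[0,0,0],0]]' 52
python3 -m jog '[[[0,0,-40],0],[[0,0,-90],0],[[0,0,-140],0],[[-220,0,-140],0],[[-220,200,-140],0],[[-220,200,-140],0],[[-220,200,-140],0],[[-220,200,-140],0],[[-220,200,-140],0],[[-220,200,-140],0],[[-220,200,-140],0]]'
python3 - <<'E'
from h import *
s=bot.read_camera("side")[:,:,::-1];t=bot.read_camera("top")[:,:,::-1]
cv2.imwrite("pics/side5.png",s)
hsv=cv2.cvtColor(t,cv2.COLOR_BGR2HSV)
for y0,y1,x0,x1 in ((145,205,284,306),(145,205,254,278),(145,205,226,250),(145,205,307,331)):
    mm=np.zeros(t.shape[:2],np.uint8);mm[y0:y1,x0:x1]=hsv[y0:y1,x0:x1,1]<60
    k,l,st,ce=cv2.connectedComponentsWithStats(mm);i=1+np.argmax(st[1:,4])
    W=np.array([ray("top",p,.043)[:2] for p in cv2.boxPoints(cv2.minAreaRect(np.argwhere(l==i)[:,::-1].astype(np.float32)))]);e=[W[1]-W[0],W[2]-W[1]]
    print(W.mean(0),[(round(np.hypot(*v),4),round(np.degrees(np.arctan2(v[1],v[0]))%180,1)) for v in e])
cv2.imwrite("pics/c7.png",cv2.resize(s[140:245,205:365],(800,525),interpolation=cv2.INTER_CUBIC))
E
```

```text
time_s: 22.58
ee_pos: [0.6407, 0.0446, 0.0483]
eef_rot: [0.999, -0.041, 0.0, -0.0]
ft_force: [-0.0, 0.4, 0.7]
opening: 0.0518
gripper_force: 0.0
time_s: 23.95
ee_pos: [0.4055, -0.1357, 0.1883]
eef_rot: [0.999, -0.041, 0.0, -0.0]
ft_force: [0.1, 0.4, 0.6]
opening: 0.0522
gripper_force: 0.0
[ 0.62874676 -0.03748958] [(np.float64(0.0284), np.float64(88.9)), (np.float64(0.1209), np.float64(178.7))]
[0.63512945 0.04871165] [(np.float64(0.0315), np.float64(88.9)), (np.float64(0.1178), np.float64(179.0))]
[0.63526725 0.13189836] [(np.float64(0.1211), np.float64(177.6)), (np.float64(0.0318), np.float64(87.0))]
[ 0.61604633 -0.12030143] [(np.float64(0.0315), np.float64(88.9)), (np.float64(0.1176), np.float64(178.3))]
```

View pics/c7.png

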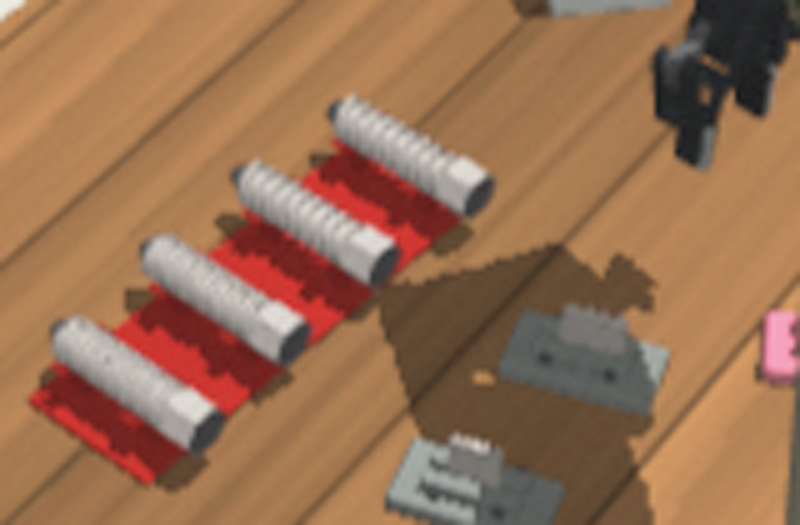

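Crop c7 shows four parallel screws seated on the rack, the fine pair on the left and the coarse pair on the right. The spacing is about 85 mm and the gripper is clear of everything.

```bash
python3 -c "from bench import bot; print(bot.sign_off())"
```

```text
the job is handed in; nothing more can be done
None
```

I nested both screws fully home in their own gauges and laid each in the saddle next to its racked match (coarse in 1, fine in 2); the job is handed in at about 24 s with the gripper clear, and no verdict was returned.

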